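Square and centre an embossing die against the press tray's stop bar

TASK

Set up the round brass embossing die on the grey press tray: with a fingertip, turn it on the tray until its flat edge lies flush against the steel stop bar, and nudge it along the bar from one side or the other until it is centred on the tray's centre line. Slide it about without lifting or tipping it, and leave the other things on the tray and bench where they are.

Things in the scene. Friction and masses are not known exactly. Their poses are not given: they have to be found in the camera images.
- tray: Fixed grey press tray: a level bed, top at z = 10 mm, with a straight stop bar on it. Origin on the bench under the middle of the bar's near face, which is the plane x = 0 of this frame; +x points from the bed into the bar, y runs along the bar, z up. The bed spans x -250 to +30 mm, y -220 to +220 mm. The centre line is y = 0: a thin black line along the bed and across the bar's top.
- bar_mark (a point): Middle of the stop bar's near face, where the centre line meets it, 7 mm above the bed; axes as the tray. The steel bar is 300 mm long, 22 mm deep and 14 mm high above the bed. Two shorter black ticks on its top, 60 mm to either side, are not the centre mark.
- die: Brass disc lying loose on the bed: 100 mm diameter, 12 mm thick, about 0.65 kg, one side cut off to a straight flat edge 65 mm long, 38 mm from the centre. Too wide to grasp across. Origin at the centre of the round, on its underside; +x points from the centre square to the flat, z up. Some 3 to 8 N slide it. Its stud pushed sideways, it turns and its centre drifts the same way about as far as the stud turns about it; pushed head-on askew at the bar it can jam.
- die_flat (a point): Middle of the die's flat edge, 6 mm above its underside, 38 mm from the centre along the die's +x. In the finished job it touches the stop bar's face on the centre mark and the die's +x points the same way as the tray's +x.
- die_stud (a point): Middle of the round turning stud, 12 mm diameter and 16 mm high, fixed upright on the die's top on the side away from the flat, 34 mm from the centre along the die's -x; this point is 20 mm above the die's underside. A thin black line on the die's top runs from the stud to the flat.
- weight: Bystander on the tray's bed near one end of the stop bar: small steel knobbed weight, 32 mm diameter, 40 mm high. Origin at the centre of its underside.
- square: Bystander on the tray's near corner: dark steel block, 50 x 22 x 22 mm. Origin at the centre of its underside.
- mallet: Bystander on the bench: wooden mallet lying down, head 48 mm diameter x 90 mm, handle 150 mm. Origin under its head.
- awl: Bystander on the bench: screwdriver-like awl lying down. Origin on its underside.
- brush: Bystander on the bench: brush lying down. Origin on its underside.
- jar: Bystander on the bench: amber jar, 60 mm diameter, 60 mm high. Origin at the centre of its underside.
- blank: Bystander on the tray's other near corner: plain round wooden disc without flat, 60 mm diameter, 10 mm thick. Origin at the centre of its underside.
There are look-alikes about, which are no part of the job. There is more than one size of the die; the job needs the middle-sized.

How it is judged (in metres and radians):
At the end, for the whole second after the job is handed in: The die rests flat on the tray's bed, at rest, its flat edge against the stop bar (middle of the flat within 2.5 mm of the bar's face, parallel within 0.045 rad) and its centre within 4 mm of the centre line (x of die_flat in the frame of tray above -0.0025 m and angle between the x axis of die and the x axis of tray, either way round below 0.045 rad and y of die in the frame of tray between -0.004 and 0.004 m and z of die in the frame of tray below 0.013 m and angle between die's own z axis and vertical below 0.05 rad and linear speed of die below 0.01 m/s and angular speed of die below 0.05 rad/s); the robot touches nothing.
It fails at once if the die is lifted more than 6 mm off the bed or tipped by more than 0.15 rad (z of die in the frame of tray above 0.016 m or angle between die's own z axis and vertical above 0.15 rad).
It fails at once if a bystander is moved more than 20 mm (distance of any of weight, square, mallet, awl, brush, jar, blank from where it was at the start of the episode above 0.02 m).
It also fails if it takes over 72 s, if anything falls off the work surface, if the arm or the gripper's body presses on something with over 40 N, if the wrist force passes 120 N, or if a joint passes its speed limit or range.

ROBOT

A 6-joint arm with a two-finger parallel gripper is mounted at the origin on the work surface. World frame = base frame: x ahead of the robot, y to its left, z up, the work surface at z = 0. Lengths are in mm, angles in rad, forces in N, time in s.
With the tool pointing down it reaches from about 275 to 750 mm from the base axis. Payload 10.2 kg.
Tool frame: the origin (TCP) lies at the very end of the fingers, on their centre line; the grasp point (between the pads) lies 19 mm behind it (ctrl.hold_point_z is the distance from the TCP to the grasp point, in mm); z points along the fingers, y is the direction in which the jaws open and shut (so a half turn about z gives the same grasp; the last joint's range is limited). The gripper opens to 85 mm and grips with 20 to 120 N. Pads are 22 mm wide; open, the fingers measure 114 mm over their backs; the gripper's body (76 mm by 85 mm) begins 54 mm behind the grasp point. The pads swing forward as they close: fully open they stand 13 mm farther back than shut.
Start: joints at [0.941, 0.313, 1.498, -0, 1.331, -0.223], TCP at [207.741, 482.156, 231.294] pointing down, gripper open.
Joint ranges: [-2.94, 2.94], [-0.97, 2.17], [0.19, 2.56], [-1.23, 4.37], [0.02, 3.11], [-2.88, 2.88]. Speed limits (rad/s): [2.39, 2.39, 3.01, 3.14, 3.14, 3.14].

INTERFACE

Orientations are given as a unit quaternion [w, x, y, z].
In Python, from rig import readout, cams, workorder, spotter, ctrl gives the robot as it stands.
- The arm moves only by the tool step_arm, never from a script. Its argument "plan" is text: rows parted by semicolons, each of 5 numbers parted by spaces: the shift along the tool's x, y, z in cm, then the turn about the tool's z in degrees, then the opening in per cent of the stroke, from 0 (shut) to 100 (fully open). In form: x y z twist gripper; .... A call has 1 to 10 rows; each row is the pose to reach, as a shift and turn from the pose commanded when the call began, along the tool's axes at that moment; what a row does not reach only later rows make up. A row lasts 1/10 s, in which the tool goes at most 50 mm and 8.59 degrees, less where a joint would pass 70% of its speed; a pose out of reach is approached as far as the arm can. A call with a gripper value outside its range is refused whole. The fingers move at their own pace and stop on an object; "grip_force" is the grip in N (left out, the last holds). Time passes only in rows, so rows that repeat a pose let the fingers close. It gives the time, the measured TCP pose, the force and the opening at its end, in the units of the state.
- readout.sense(): the state, without advancing time (a new reading comes with each control period).
- cams.capture(name): name is "side" or "top" or "wrist"; returns (picture, depth): 400x640x3 uint8, red, green, blue; 400x640 float32, mm along the optical axis (not along the pixel's ray), 0 where there is no reading.
- cams.camera_info(name): a dict with "vfov" (degrees; the focal length in pixels is half the picture's height over the tangent of half this angle, whatever the lens; pixels are square), "cx", "cy" (the principal point, pixels), "rvec" (rotation vector, rad) and "tvec" (3), from world to camera coordinates, as OpenCV has them. Camera axes: x right, y down, z forward; pixel columns grow to the right and rows downward; lengths in mm; the calibration is good to about 2 mm. The wrist camera is an equidistant fisheye: a pixel r from the principal point sees the ray r / f radians off the axis. A picture is of the moment at which its call begins: read the wrist's pose just before it. camera_info takes no time and is no camera call; for the wrist camera it gives the pose at the moment of the call.
- workorder.finish_job(): hands the job in, once; it reports no verdict.
Trained networks look in the newest picture that a camera, given by its name, has taken for a name from the list of things; names that differ only in an ending like _2 or _b are one class to them, and where a whole thing is asked for, a point or a joint stands for the part that bears it (a point fixed in the world has none). Each returns a list of dicts, best first, with "conf" (0 to 1); they miss things now and then, are a little off and sometimes report something else, mostly with a low value. They report only what shows in the picture. A call takes as long as a camera call. They do not tell look-alikes from the thing itself.
- spotter.regions_of(camera, target): "pixels" (400x640 bool, what is visible of it) and "extent" ([centre column, centre row, width, height] in pixels, round what is visible of it).
The state is a dict: "time_s": time; "joints": joint angles; "dq": joint speeds; "tau": joint torques, N m; "eef_pos": TCP position; "ee_rot": TCP orientation; "force": force on the tool from outside, world axes, zero at the start; "wrist_torque": the same for the moment, N m; "grip_width": opening from 0.0 (shut) to 1.0 (fully open).
Only numpy, scipy, OpenCV 4.12 (cv2) and the standard library are available. Lean on these libraries where they do the work, as an engineer would, in place of code of your own. Each camera call takes 0.05 s, during which the arm holds its last target. There are 200 camera calls.

## Working session

There is one attempt and no reset: what is moved stays moved. The work goes in short steps, Python scripts to look and compute and a tool call to move; the robot and the scene stay as the last step left them, time stands still between calls to the robot, and variables do not carry over. Pictures are saved under pics/ and viewed, about 8 in all and at most 12, crops included, and the job is handed in when it is done.

Besides the shell and the picture viewer there is one more tool, called as name(argument=value, ...) on one line, values as JSON. step_arm: Moves the arm, as the interface text tells. Its arguments: {"type":"object","properties":{"plan":{"type":"string"},"grip_force":{"type":"number"}},"required":["plan"]}

```bash
mkdir -p pics
cat > h.py <<'E'
import numpy as np, cv2
from rig import readout, cams, workorder, spotter, ctrl
def K(name):
    i=cams.camera_info(name); f=200/np.tan(np.radians(i['vfov'])/2)
    R=cv2.Rodrigues(np.array(i['rvec'],float))[0]; return f,i['cx'],i['cy'],R,np.array(i['tvec'],float).ravel()
def rays(name,uv):
    f,cx,cy,R,t=K(name); uv=np.atleast_2d(uv).astype(float)
    d=np.c_[(uv[:,0]-cx)/f,(uv[:,1]-cy)/f,np.ones(len(uv))]
    if name=='wrist':
        r=np.hypot(d[:,0],d[:,1])+1e-12; d=np.c_[d[:,:2]/r[:,None]*np.sin(r)[:,None],np.cos(r)]
    return -R.T@t, d@R
def onz(name,uv,z):
    c,d=rays(name,uv); return c+d*((z-c[2])/d[:,2])[:,None]
def proj(name,P):
    f,cx,cy,R,t=K(name); p=np.atleast_2d(P)@R.T+t
    return np.c_[cx+f*p[:,0]/p[:,2],cy+f*p[:,1]/p[:,2]]
E
cat > a.py <<'E'
from h import *
for n in ('top','side'):
    p,d=cams.capture(n); cv2.imwrite(f'pics/{n}0.png',p[...,::-1]); np.save(n+'d.npy',d)
    for t in ('die','tray','weight','die_stud'):
        for r in spotter.regions_of(n,t): print(n,t,round(r['conf'],2),np.round(r['extent'],1),r['pixels'].sum())
    print(n,K(n))
s=readout.sense();print(s['time_s'],s['eef_pos'],s['ee_rot'],s['force'])
E
python3 a.py
```

```text
top die 0.85 [299.7 186.9  32.2  33.8] 844
top die 0.78 [408.5 157.2  47.8  43.7] 1415
top die 0.74 [279.8 269.   24.1  28.7] 499
top tray 0.75 [291.6 189.6 154.  102.9] 12417
top weight 0.51 [225.2 156.8   9.7  12.5] 98
top die_stud 0.96 [408.3 158.3  44.   41. ] 1426
top die_stud 0.68 [279.9 271.2  22.2  34.1] 480
top die_stud 0.61 [296.6 189.5  29.5  31. ] 806
top (np.float64(485.15978786384375), 323.30145267557356, 202.5866360403044, array([[-0.0140896 , -0.99986012,  0.00901186],
       [-0.99850228,  0.01359282, -0.05299463],
       [ 0.05286472, -0.00974503, -0.99855413]]), array([   9.86736952,  526.22689923, 1421.52108889]))
side die 0.95 [253.9 217.6  23.2  22. ] 405
side die 0.88 [434.4 233.6  43.3  42.6] 1483
side die 0.73 [327.9 183.4  32.   23.6] 644
side die 0.31 [268.1 163.5  17.9  13.6] 218
side die 0.27 [220.4 140.8  41.1  30.4] 195
side tray 0.85 [325.4 189.3 160.9 118.2] 8377
side tray 0.48 [220.9 142.   46.3  29.6] 214
side die_stud 0.93 [328.  184.8  33.3  25.9] 658
side die_stud 0.88 [251.6 215.5  24.8  18.6] 400
side die_stud 0.69 [437.  233.6  46.3  36.4] 1420
side (np.float64(402.3120272511476), 323.6287062585571, 196.08427411068885, array([[ 0.72620797, -0.68736113,  0.01251623],
       [-0.4846203 , -0.52475254, -0.69984137],
       [ 0.48761168,  0.50216476, -0.71418864]]), array([-352.09162819,  289.44318861,  924.4966393 ]))
0.5 [207.73725514 482.15625577 231.27138642] [-1.60406048e-05  2.01998278e-01  9.79385876e-01 -2.37490070e-05] [ 0.47253387 -0.17778155 -0.38812324]
```

Run:
```python
import cv2
p=cv2.imread('pics/top0.png')[110:310,190:450]
cv2.imwrite('pics/c1.png',cv2.resize(p,None,fx=3,fy=3,interpolation=cv2.INTER_CUBIC))
```

```text
(no output)
```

View pics/c1.png

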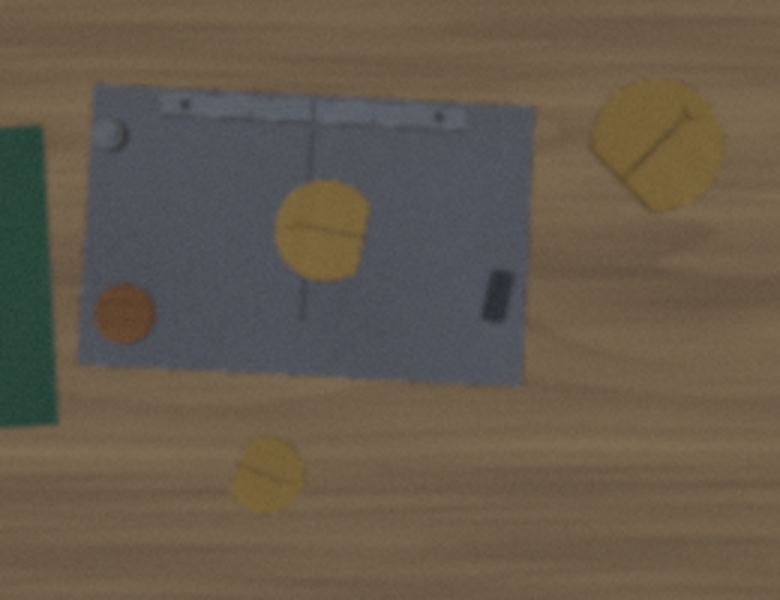

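View pics/side0.png

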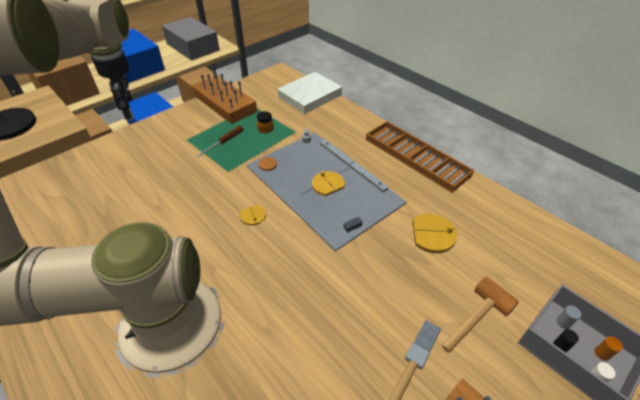

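The three disc candidates in the top picture are (408,157), large and off the tray; (280,269), small and off the tray; and (298,187), middle-sized and on the tray bed. The last one fits. Its flat faces image-right and its stud is at the left, so it needs roughly 95–100° CCW. Next I get coarse positions, then move the wrist camera over it.

```bash
cat > b.py <<'E'
from h import *
c=lambda *a: np.array(a)/3.+np.array([190,110])
for nm,uv,z in (('bar mark top',c(312,124),24),('barL',c(161,114),24),('barR',c(466,129),24),('line far',c(302,320),10),('stud',c(292,226),38),('flat',c(364,237),22),('die c',c(323,231),22),('bigC',c(657,145),12),('weight',c(113,136),50),('square',c(498,296),32),('blank',c(126,314),20)):
    print(nm,onz('top',uv,z).round(0))
big=[r for r in spotter.regions_of('top','die')]
for r in big: 
    e=r['extent']; a=onz('top',[[e[0]-e[2]/2,e[1]],[e[0]+e[2]/2,e[1]]],18);print(e[:2],np.linalg.norm(a[1]-a[0]))
i=cams.camera_info('wrist');print(i)
f,cx,cy,R,t=K('wrist');print('cam pos',-R.T@t,'axis',R[2], 'x',R[0])
s=readout.sense();from scipy.spatial.transform import Rotation as Ro
print(s['eef_pos'],Ro.from_quat(np.roll(s['ee_rot'],-1)).as_matrix())
E
python3 b.py
```

```text
bar mark top [[678.  87.  24.]]
barL [[690. 235.  24.]]
barR [[672. -64.  24.]]
line far [[486. 100.  10.]]
stud [[577. 107.  38.]]
flat [[566.  37.  22.]]
die c [[573.  78.  22.]]
bigC [[ 655. -255.   12.]]
weight [[665. 278.  50.]]
square [[506. -93.  32.]]
blank [[494. 271.  20.]]
[299.7, 186.9] 95.08098850234042
[408.5, 157.2] 142.1831662248786
[279.8, 269.0] 70.47736276309247
{'vfov': 65.70646984690485, 'cx': 322.0979047731156, 'cy': 199.6143115432851, 'rvec': array([-2.42333575, -1.59488392, -0.22085171]), 'tvec': array([-524.75669102,  -36.88510349,  378.72530172])}
cam pos [145.22920519 509.37061571 373.64823512] axis [ 0.25086002 -0.1095058  -0.96180961] x [ 0.39570734  0.91837567 -0.00135195]
[207.73940894 482.13849808 231.28187542] [[-9.18403161e-01  3.95645844e-01 -2.52846328e-05]
 [ 3.95645844e-01  9.18403159e-01 -5.24139035e-05]
 [ 2.48414352e-06 -5.81408546e-05 -9.99999998e-01]]
```

step_arm(plan="-51.7 -19.3 3 -20 0;-51.7 -19.3 3 -20 0;-51.7 -19.3 3 -20 0;-51.7 -19.3 3 -20 0;-51.7 -19.3 3 -20 0;-51.7 -19.3 3 -20 0;-51.7 -19.3 3 -20 0;-51.7 -19.3 3 -20 0;-51.7 -19.3 3 -20 0;-51.7 -19.3 3 -20 0", grip_force=30)

```text
time_s: 1.55
eef_pos: [560.9, 143.3, 204.8]
ee_rot: [0.0, 0.029, 1.0, 0.0]
force: [1.2, 1.2, 0.9]
grip_width: -0.0
```

step_arm(plan="-4.7 -4 0 0 0;-4.7 -4 0 0 0;-4.7 -4 0 0 0;-4.7 -4 0 0 0")

```text
time_s: 1.95
eef_pos: [603.6, 103.3, 204.8]
ee_rot: [-0.0, 0.029, 1.0, 0.0]
force: [0.7, 0.8, 0.2]
grip_width: -0.0
```

```bash
cat > w.py <<'E'
from h import *; import sys
k=sys.argv[1]
s=readout.sense(); kk=K('wrist'); p,d=cams.capture('wrist'); cv2.imwrite(f'pics/w{k}.png',p[...,::-1]); np.savez(f'w{k}.npz',p=p,d=d,R=kk[3],t=kk[4],eef=s['eef_pos'])
print(s['time_s'],s['eef_pos'],s['ee_rot'],s['force'])
for t in ('die','die_stud'):
    for r in spotter.regions_of('wrist',t): print(t,round(r['conf'],2),np.round(r['extent'],1),r['pixels'].sum())
E
python3 w.py 1
```

```text
1.95 [603.56394165 103.3334509  204.77622313] [-2.98638274e-04  2.85144943e-02  9.99593322e-01  1.55932953e-04] [0.74177815 0.81234564 0.21371957]
die 0.7 [ 87.5 228.7  66.4  81.8] 3936
die 0.68 [300.4 151.4  81.3  95.9] 6220
die_stud 0.79 [ 86.7 227.6  69.1  84.8] 4022
die_stud 0.57 [299.8 151.8  83.9  96.1] 6390
```

View pics/w1.png

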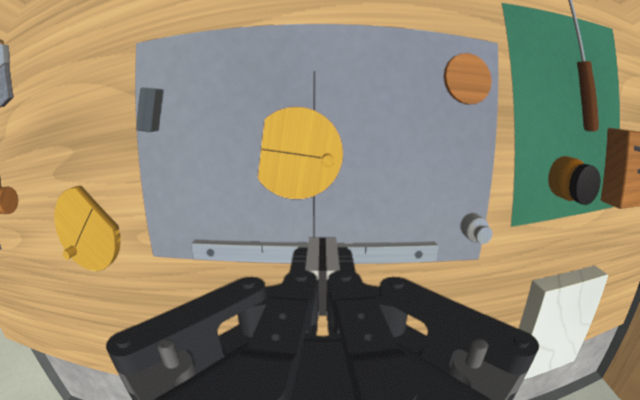

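The wrist picture shows the die at (300,153) with its flat to the left and the stud at (328,160). The bar is at rows 240–260, and the centre line is at column 314. Next is a precise fit.

```bash
cat > fit.py <<'E'
from h import *; import sys
from scipy.optimize import least_squares
z=np.load(f'w{sys.argv[1]}.npz'); p=z['p']; R,t=z['R'],z['t']
import h
k0=K('wrist'); h.K=lambda n:(k0[0],k0[1],k0[2],R,t)
hsv=cv2.cvtColor(p,cv2.COLOR_RGB2HSV)
m=cv2.inRange(hsv,(17,150,110),(32,255,255))
m=cv2.morphologyEx(m,cv2.MORPH_CLOSE,np.ones((5,5)))
g0=np.array(eval(sys.argv[2])) if len(sys.argv)>2 else np.array([573,77])
cs=cv2.findContours(m,cv2.RETR_EXTERNAL,cv2.CHAIN_APPROX_NONE)[0]
cs=[c for c in cs if cv2.contourArea(c)>800]
c=min(cs,key=lambda c:np.linalg.norm(onz('wrist',c[:,0],22).mean(0)[:2]-g0))
P=onz('wrist',c[:,0],22)[:,:2]
def dist(q,v):
    d=(P-v[:2]); n=np.array([np.cos(v[2]),np.sin(v[2])]); return np.maximum(np.linalg.norm(d,axis=1)-50-v[3],d@n-38-v[3])
best=min((least_squares(lambda v:dist(0,v),[*P.mean(0),a,0],loss='soft_l1') for a in np.arange(-3,3.1,.5)),key=lambda r:r.cost)
v=best.x; print('die c',v[:2].round(1),'yaw deg',np.degrees(v[2]).round(1),'grow',v[3].round(1),'rms',np.sqrt(np.mean(best.fun**2)).round(2))
n=np.array([np.cos(v[2]),np.sin(v[2])]); print('stud',(v[:2]-34*n).round(1),'flat',(v[:2]+38*n).round(1))
cp=-R.T@t; print('cam',cp.round(0))
# bar: bright low-saturation gradient in rectified bed patch, 1 px = 0.5 mm at z=24
def rect(zz,x0,x1,y0,y1,s=.5):
    X,Y=np.meshgrid(np.arange(x0,x1,s),np.arange(y0,y1,s),indexing='ij')
    Q=np.c_[X.ravel(),Y.ravel(),np.full(X.size,zz)]@R.T+t
    th=np.arctan2(np.hypot(Q[:,0],Q[:,1]),Q[:,2]); r=np.hypot(Q[:,0],Q[:,1])
    U=k0[1]+k0[0]*th*Q[:,0]/r; V=k0[2]+k0[0]*th*Q[:,1]/r
    return cv2.remap(cv2.cvtColor(p,cv2.COLOR_RGB2GRAY),U.reshape(X.shape).astype(np.float32),V.reshape(X.shape).astype(np.float32),cv2.INTER_LINEAR)
g=rect(24,640,730,-80,260); cv2.imwrite(f'pics/bar{sys.argv[1]}.png',g)
b=rect(10,480,680,40,140); cv2.imwrite(f'pics/bed{sys.argv[1]}.png',b)
# near top edge: strongest brightening along +x
G=np.diff(cv2.GaussianBlur(g,(9,1),0).astype(float)[:, :],axis=0); G=cv2.GaussianBlur(G,(1,7),0)
G[90:]=0
ys=np.arange(-80,260,.5); xs=640+.5*G.argmax(0)+.5; ok=(G.max(0)>8)
def ran(a,bb):
    w=np.ones(len(a),bool)
    for _ in range(15):
        q=np.polyfit(a[w],bb[w],1); r=np.abs(bb-np.polyval(q,a)); w=r<max(1.,np.median(r)*1.5)
    return q,w.sum(),bb[w].std()
qb,n1,_=ran(ys[ok],xs[ok]); print('bar x=%.4f*y+%.1f'%tuple(qb),n1,ok.sum())
# centre line: darkest in each bed row
B=cv2.GaussianBlur(b,(5,5),0).astype(float); loc=B-cv2.blur(B,(41,1)); 
yl=40+.5*loc.argmin(1); xl=480+.5*np.arange(len(yl)); ok=loc.min(1)<-12
ok&=np.abs(xl-v[0])>55
ql,n2,_=ran(xl[ok],yl[ok]); print('line y=%.4f*x+%.1f'%tuple(ql),n2,ok.sum())
A=np.array([[1,-qb[0]],[-ql[0],1]]); O=np.linalg.solve(A,[qb[1],ql[1]]); yaw=-np.arctan(qb[0])
print('bar mark',O.round(1),'tray yaw deg bar',np.degrees(yaw).round(2),'line',np.degrees(np.arctan(ql[0])).round(2))
c_,s_=np.cos(yaw),np.sin(yaw); T=lambda q:np.array([[c_,s_],[-s_,c_]])@(np.asarray(q)-O)
print('tray frame: die',T(v[:2]).round(1),'flat',T(v[:2]+38*n).round(1),'rel yaw',(np.degrees(v[2]-yaw)).round(2))
E
python3 fit.py 1
```

```text
die c [575.3  76.1] yaw deg -101.9 grow -1.6 rms 0.33
stud [582.3 109.3] flat [567.4  38.9]
cam [536. 107. 347.]
bar x=0.0611*y+676.3 281 281
line y=-0.0645*x+132.1 158 165
bar mark [681.7  88.1] tray yaw deg bar -3.5 line -3.69
tray frame: die [-105.5  -18.5] flat [-111.   -56.1] rel yaw -98.38
```

step_arm(plan="-0.1 0.5 6 0 0;-0.1 0.5 12 0 0;-0.1 0.5 16 0 0;-0.1 0.5 17.7 0 0;-0.1 0.5 17.7 0 0;-0.1 0.5 17.7 0 0")

```text
time_s: 2.7
eef_pos: [605.5, 108.0, 28.5]
ee_rot: [0.0, 0.028, 1.0, -0.0]
force: [-0.7, 0.4, 1.2]
grip_width: 0.001
```

step_arm(plan="0.8 0.05 0 0 0;1.6 0.1 0 0 0;2.2 0.2 0 -5 0;2.8 0.3 0 -10 0;3.4 0.3 0 -15 0;4.05 0.25 0 -20 0;4.65 0.15 0 -25 0;5.25 0 0 -30 0;5.25 0 0 -30 0")

```text
time_s: 3.6
eef_pos: [552.7, 110.5, 28.8]
ee_rot: [0.001, -0.231, 0.973, -0.0]
force: [0.4, 1.0, 0.3]
grip_width: 0.0
```

```bash
python3 w.py 2; python3 fit.py 2 "[555,50]"
```

```text
3.6 [552.65317561 110.52697395  28.84936805] [ 5.90060677e-04 -2.31307900e-01  9.72880410e-01 -1.23755714e-04] [0.42825667 0.98826705 0.30769099]
die 0.76 [271.4 198.6 161.4 176.8] 22254
die 0.76 [516.2   7.   40.1   3.9] 273
die_stud 0.83 [271.9 199.4 160.1 173.7] 22088
die_stud 0.53 [515.    6.7  39.7  13.3] 323
die c [547.2  72.2] yaw deg 62.7 grow -3.5 rms 3.59
stud [531.7  41.9] flat [564.7 105.9]
cam [492.  79. 171.]
bar x=0.0632*y+675.5 146 146
line y=-0.3200*x+261.5 99 146
bar mark [678.3  44.5] tray yaw deg bar -3.61 line -17.75
tray frame: die [-132.6   19.4] flat [-117.3   54.2] rel yaw 66.33
```

View pics/w2.png

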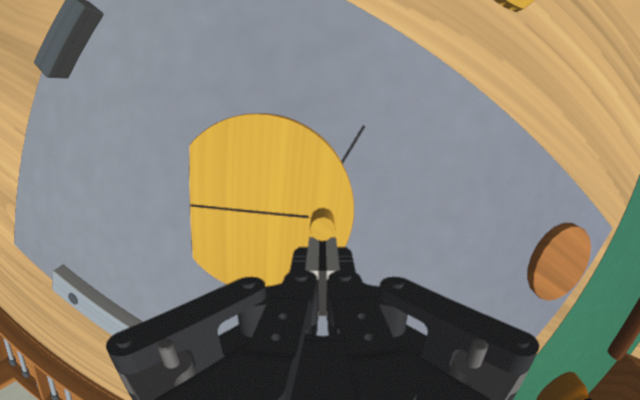

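```bash
sed '/^# bar: bright/,$d' fit.py | sed 's|^P=onz|q_=c[:,0]; c=c[~((q_[:,1]>195)\&(q_[:,0]>270)\&(q_[:,0]<375)) \& (q_[:,1]<270)]\nP=onz|' > fitd.py
cat >> fitd.py <<'E'
O=np.array([681.7,88.1]); yaw=np.radians(-3.55); c_,s_=np.cos(yaw),np.sin(yaw); T=lambda q:np.array([[c_,s_],[-s_,c_]])@(np.asarray(q)-O)
e=z['eef'][:2]
print('TRAY die',T(v[:2]).round(1),'stud',T(v[:2]-34*n).round(1),'flat',T(v[:2]+38*n).round(1),'rel yaw',np.degrees(v[2]-yaw).round(1),'tcp',T(e).round(1))
E
python3 fitd.py 2 "[555,50]"
```

```text
die c [550.2  70.9] yaw deg -428.5 grow -0.9 rms 0.22
stud [537.7 102.6] flat [564.1  35.6]
cam [492.  79. 171.]
TRAY die [-130.2  -25.3] stud [-144.6    5.5] flat [-114.1  -59.7] rel yaw -424.9 tcp [-130.2   14.4]
```

step_arm(plan="0.6 0.05 0 0 0;1.2 0.1 0 -5 0;1.8 0.15 0 -10 0;2.4 0.18 0 -15 0;3 0.12 0 -20 0;3.6 0.05 0 -25 0;4.2 -0.1 0 -30 0;4.8 -0.3 0 -35 0;5.4 -0.55 0 -40 0;5.9 -0.8 0 -45 0")

```text
time_s: 4.75
eef_pos: [504.1, 79.7, 27.9]
ee_rot: [-0.002, -0.584, 0.812, -0.003]
force: [1.9, 1.8, 0.2]
grip_width: -0.003
```

```bash
python3 w.py 3 | head -1; python3 fitd.py 3 "[530,40]"
```

```text
4.75 [504.05187437  79.74768366  27.88913224] [-0.00186903 -0.5836638   0.81198854 -0.0027731 ] [1.9272445  1.77767483 0.17096362]
die c [529.4  47.6] yaw deg -27.2 grow -1.0 rms 0.18
stud [499.1  63.1] flat [563.2  30.3]
cam [483.  15. 171.]
TRAY die [-149.5  -49.8] stud [-180.7  -36.2] flat [-114.7  -65. ] rel yaw -23.6 tcp [-176.8  -19.3]
```

step_arm(plan="0.4 0.05 0 0 0;0.8 0.1 0 0 0;1.1 0.15 0 -5 0;1.4 0.18 0 -5 0;1.7 0.2 0 -9 0;2 0.25 0 -9 0;2.2 0.25 0 -13 0;2.35 0.25 0 -13 0;2.35 0.25 0 -13 0")

```text
time_s: 5.8
eef_pos: [488.7, 99.2, 19.3]
ee_rot: [-0.025, -0.648, 0.76, -0.039]
force: [0.4, 0.5, -0.4]
grip_width: 0.001
```

```bash
python3 w.py 4 | head -1; python3 fitd.py 4 "[530,40]"
```

```text
5.8 [488.74093973  99.18509676  19.31495439] [-0.0253447  -0.64781922  0.76038528 -0.03875742] [ 0.37720672  0.4929453  -0.36023115]
die c [527.8  45.2] yaw deg -22.8 grow -1.0 rms 0.19
stud [496.4  58.4] flat [562.8  30.5]
cam [477.  45. 167.]
TRAY die [-151.   -52.3] stud [-183.1  -41.1] flat [-115.1  -64.8] rel yaw -19.2 tcp [-193.3   -0.9]
```

```bash
python3 -c "
from h import *
s=readout.sense();print(s['joints'],s['eef_pos'],s['time_s'])"
```

```text
[ 0.01308952  0.54445927  1.79010403 -0.128874    0.8000504  -2.87979985] [489.02121223  99.17137798  19.44463886] 5.95
```

step_arm(plan="0 0 -6 0 0;0 0 -6 0 0;0 0 -6 20 0;0 0 -6 40 0;0 0 -6 60 0;0 0 -6 80 0;0 0 -6 80 0;0 0 -6 80 0;0 0 -6 80 0;0 0 -6 80 0")

```text
time_s: 6.95
eef_pos: [488.1, 105.0, 79.0]
ee_rot: [0.001, -0.101, 0.994, -0.047]
force: [0.1, -0.4, 0.4]
grip_width: 0.0
```

```bash
python3 w.py 5 | head -1; python3 fitd.py 5 "[530,40]"; python3 -c "
from h import *
s=readout.sense();print(s['joints'])"
```

```text
6.95 [488.13302443 104.96307719  78.97992371] [ 0.00135486 -0.10148265  0.99374403 -0.0466072 ] [ 0.08623808 -0.3930511   0.4338569 ]
die c [527.8  48.1] yaw deg 1414.3 grow 1.1 rms 0.4
stud [497.1  62.8] flat [562.   31.6]
cam [420. 104. 221.]
TRAY die [-151.2  -49.5] stud [-182.6  -36.7] flat [-116.   -63.8] rel yaw 1417.8 tcp [-194.2    4.8]
[ 0.0253852   0.44451931  1.75184832 -0.11531294  0.9386053  -1.69083253]
```

```bash
cat > plan.py <<'E'
from h import *; import sys
from scipy.spatial.transform import Rotation as Ro
s=readout.sense(); R=Ro.from_quat(np.roll(s['ee_rot'],-1)).as_matrix()
O=np.array([681.7,88.1]); a=np.radians(-3.55); C=np.array([[np.cos(a),-np.sin(a)],[np.sin(a),np.cos(a)]])
xt=C.T@R[:2,0]; print('tool x yaw in tray',np.degrees(np.arctan2(xt[1],xt[0]))%360,'tool z',R[:,2].round(3),'tcp tray',(C.T@(np.array(s['eef_pos'])[:2]-O)).round(1),np.round(s['eef_pos'][2],1))
for x,y,zz in eval(sys.argv[1]):
    w=np.r_[O+C@[x,y],zz]; print((x,y,zz),'->',(R.T@(w-np.array(s['eef_pos']))/10).round(2))
E
python3 plan.py "[(-183,-15,120)]"
```

```text
tool x yaw in tray 195.7506342769724 tool z [ 0.012 -0.093 -0.996] tcp tray [-194.3    4.9] 79.0
(-183, -15, 120) -> [-0.51 -2.59 -3.88]
```

step_arm(plan="-0.5 -2.6 -3.9 8 0;-0.5 -2.6 -3.9 15.8 0;-0.5 -2.6 -3.9 15.8 0;-0.5 -2.6 -3.9 15.8 0")

```text
time_s: 7.5
eef_pos: [497.4, 84.7, 119.6]
ee_rot: [0.007, 0.03, 0.998, -0.046]
force: [-0.6, 0.4, 0.2]
grip_width: 0.002
```

```bash
python3 w.py 6 | head -1; python3 fitd.py 6 "[530,40]"; python3 plan.py "[(-183,-15,60),(-183,-15,28),(-183,-24,28)]"
```

```text
7.5 [497.35686084  84.69245032 119.61451257] [ 0.00675302  0.02958491  0.99847409 -0.04613708] [-0.6407375   0.39415363  0.21882643]
die c [527.6  46.9] yaw deg -384.4 grow -0.0 rms 0.38
stud [496.6  60.9] flat [562.2  31.2]
cam [428. 102. 260.]
TRAY die [-151.3  -50.7] stud [-183.   -38.6] flat [-115.8  -64.2] rel yaw -380.9 tcp [-183.8  -14.8]
tool x yaw in tray 180.0687102224098 tool z [ 0.011 -0.093 -0.996] tcp tray [-183.7  -14.6] 119.6
(-183, -15, 60) -> [0.02 0.51 5.94]
(-183, -15, 28) -> [0.07 0.81 9.12]
(-183, -24, 28) -> [ 0.08 -0.09  9.2 ]
```

View pics/w6.png

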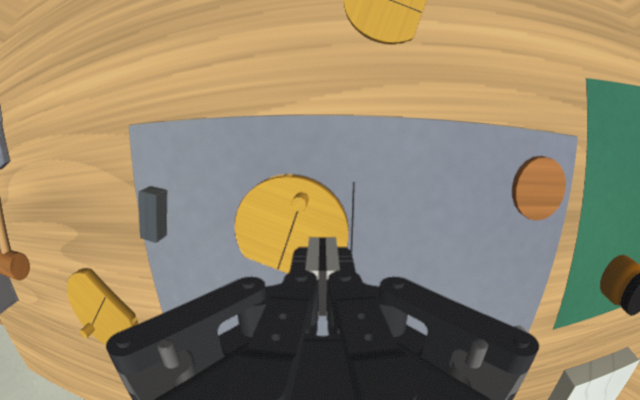

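step_arm(plan="0 0.5 5.9 0 0;0 0.8 8 0 0;0.1 0.8 9.1 0 0;0.1 0.8 9.1 0 0;0.1 0.8 9.1 0 0")

```text
time_s: 8.15
eef_pos: [499.2, 84.2, 30.0]
ee_rot: [0.008, 0.032, 0.998, -0.046]
force: [0.1, -0.2, 1.0]
grip_width: 0.001
```

```bash
python3 plan.py "[(-183,-25,28),(-185,-36,28),(-187,-46,28)]"
```

```text
tool x yaw in tray 179.91853979476494 tool z [ 0.014 -0.093 -0.996] tcp tray [-181.9  -15.2] 30.0
(-183, -25, 28) -> [ 0.11 -0.96  0.29]
(-185, -36, 28) -> [ 0.31 -2.06  0.39]
(-187, -46, 28) -> [ 0.51 -3.05  0.47]
```

step_arm(plan="0.1 -0.5 0.1 0 0;0.1 -1 0.2 0 0;0.2 -1.5 0.2 0 0;0.3 -2 0.25 0 0;0.4 -2.5 0.3 0 0;0.5 -2.8 0.3 0 0;0.5 -3.05 0.3 0 0;0.5 -3.05 0.3 0 0;0.5 -3.05 0.3 0 0")

```text
time_s: 9.05
eef_pos: [491.4, 53.8, 28.5]
ee_rot: [0.007, 0.032, 0.998, -0.046]
force: [0.2, 1.1, 0.8]
grip_width: 0.001
```

```bash
python3 w.py 7 | head -1; python3 fitd.py 7 "[530,40]"; python3 plan.py "[(-187,-48,28),(-187,-51,28)]"
```

```text
9.05 [491.35329565  53.80621864  28.46024076] [ 0.00726826  0.03243913  0.9983739  -0.04630811] [0.17048351 1.11906456 0.76069033]
die c [532.4  42.8] yaw deg 4789.2 grow 10.7 rms 0.24
stud [543.6  10.7] flat [519.9  78.7]
cam [422.  71. 169.]
TRAY die [-146.2  -54.5] stud [-133.1  -85.8] flat [-160.9  -19.4] rel yaw 4792.8 tcp [-187.9  -46. ]
tool x yaw in tray 179.8821483615343 tool z [ 0.011 -0.093 -0.996] tcp tray [-187.9  -45.9] 28.3
(-187, -48, 28) -> [-0.09 -0.2   0.05]
(-187, -51, 28) -> [-0.09 -0.5   0.08]
```

```bash
python3 plan.py "[(-187,-40,80),(-70,-30,210)]"
```

```text
tool x yaw in tray 179.8821483615343 tool z [ 0.011 -0.093 -0.996] tcp tray [-187.9  -45.9] 28.3
(-187, -40, 80) -> [-0.18  0.11 -5.2 ]
(-70, -30, 210) -> [-12.1   -0.04 -18.03]
```

step_arm(plan="-0.2 0.3 0 0 0;-0.2 0.1 -5.2 0 0;-12.1 0 -18 0 0;-12.1 0 -18 0 0;-12.1 0 -18 0 0;-12.1 0 -18 0 0;-12.1 0 -18 0 0;-12.1 0 -18 0 0;-12.1 0 -18 0 0")

```text
time_s: 10.1
eef_pos: [608.9, 63.0, 208.3]
ee_rot: [0.006, 0.032, 0.998, -0.046]
force: [-0.3, 0.1, 0.1]
grip_width: -0.002
```

```bash
python3 w.py 8 | head -1; python3 fit.py 8 "[530,40]"; python3 fitd.py 8 "[530,40]"|tail -1
```

```text
10.1 [608.88061486  62.99028961 208.34628516] [ 0.0058744   0.03233594  0.99839195 -0.04618867] [-0.31663672  0.11728822  0.13323285]
die c [526.6  32.6] yaw deg -6.5 grow -1.6 rms 0.31
stud [492.8  36.5] flat [564.4  28.3]
cam [540.  81. 349.]
bar x=0.0628*y+676.3 331 331
line y=-0.0644*x+132.0 191 191
bar mark [681.8  88.1] tray yaw deg bar -3.59 line -3.69
tray frame: die [-151.4  -65.1] flat [-113.5  -67. ] rel yaw -2.94
TRAY die [-151.3  -65. ] stud [-185.3  -63.2] flat [-113.4  -67. ] rel yaw -3.0 tcp [-71.1 -29.6]
```

View pics/w8.png

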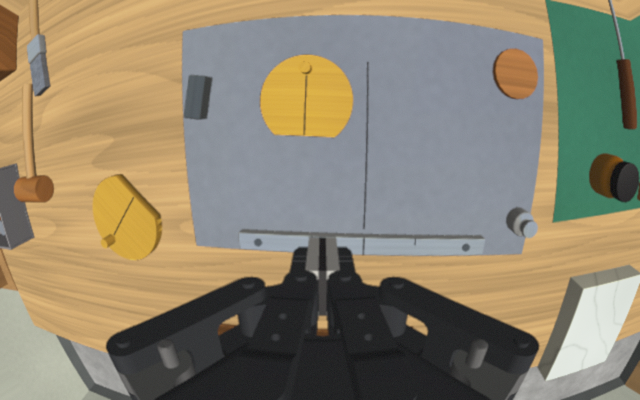

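```bash
python3 plan.py "[(-152,-130,100),(-152,-130,40),(-152,-130,14)]"
```

```text
tool x yaw in tray 179.87797504340335 tool z [ 0.01  -0.093 -0.996] tcp tray [-70.6 -29.6] 209.2
(-152, -130, 100) -> [ 8.29 -9.03 11.67]
(-152, -130, 40) -> [ 8.39 -8.47 17.64]
(-152, -130, 14) -> [ 8.43 -8.24 20.23]
```

step_arm(plan="8.3 -9 11.7 0 0;8.3 -9 11.7 0 0;8.3 -9 11.7 0 0;8.3 -9 11.7 0 0;8.4 -8.5 17 0 0;8.4 -8.5 18.5 0 0;8.4 -8.3 19.5 0 0;8.4 -8.25 20.1 0 0;8.4 -8.25 20.1 0 0;8.4 -8.25 20.1 0 0")

```text
time_s: 11.25
eef_pos: [523.9, -32.3, 16.8]
ee_rot: [0.008, 0.032, 0.998, -0.046]
force: [-0.0, -0.9, 1.2]
grip_width: 0.003
```

```bash
python3 plan.py "[(-152,-120,14.5),(-151,-90,14.5),(-151,-60,14.5)]"
```

```text
tool x yaw in tray 179.89237128682012 tool z [ 0.014 -0.093 -0.996] tcp tray [-150.1 -130. ] 16.8
(-152, -120, 14.5) -> [0.2  1.01 0.14]
(-151, -90, 14.5) -> [ 0.11  4.   -0.14]
(-151, -60, 14.5) -> [ 0.11  6.99 -0.41]
```

step_arm(plan="0 0.6 0 0 0;0 1.2 -0.05 0 0;0 2 -0.1 0 0;0 2.8 -0.2 0 0;0 3.6 -0.25 0 0;0 4.4 -0.3 0 0;0 5.2 -0.4 0 0;0 6 -0.45 0 0;0 6.6 -0.5 0 0;0 7 -0.55 0 0")

```text
time_s: 12.25
eef_pos: [528.9, 37.7, 16.3]
ee_rot: [0.009, 0.032, 0.998, -0.047]
force: [0.0, -7.0, 5.4]
grip_width: 0.0
```

step_arm(plan="0 0 0 0 0;0 -2.5 -1 0 0;0 -3 -10 0 0;0 -3 -18 0 0;-10 -1 -19 0 0;-10 2 -19 0 0;-10 2 -19 0 0;-10 2 -19 0 0;-10 2 -19 0 0")

```text
time_s: 13.15
eef_pos: [626.3, 69.6, 203.7]
ee_rot: [0.007, 0.032, 0.998, -0.046]
force: [-0.4, -0.1, -0.3]
grip_width: 0.001
```

```bash
python3 w.py 9 | head -1; python3 fit.py 9 "[530,90]"; python3 plan.py "[(-152,-130,100)]"
```

```text
13.15 [626.31251173  69.62836167 203.66609431] [ 0.00721899  0.03189095  0.99840089 -0.04611421] [-0.43719045 -0.14975646 -0.34824737]
die c [528.6  94.3] yaw deg -3.8 grow -1.6 rms 0.32
stud [494.7  96.6] flat [566.5  91.7]
cam [557.  87. 344.]
bar x=0.0634*y+676.3 393 393
line y=-0.0642*x+131.8 188 188
bar mark [681.9  88.1] tray yaw deg bar -3.63 line -3.67
tray frame: die [-153.4   -3.5] flat [-115.4   -3.7] rel yaw -0.22
tool x yaw in tray 179.84957196261564 tool z [ 0.01  -0.093 -0.996] tcp tray [-54.7 -23. ] 203.3
(-152, -130, 100) -> [ 9.86 -9.75 11.12]
```

```bash
python3 plan.py "[(-224,-4,100),(-224,-4,40),(-224,-4,14.5)]"
```

```text
tool x yaw in tray 179.84957196261564 tool z [ 0.01  -0.093 -0.996] tcp tray [-54.7 -23. ] 203.3
(-224, -4, 100) -> [17.1   2.77  9.85]
(-224, -4, 40) -> [17.19  3.32 15.82]
(-224, -4, 14.5) -> [17.23  3.55 18.36]
```

step_arm(plan="17.1 2.8 9.8 0 0;17.1 2.8 9.8 0 0;17.1 2.8 9.8 0 0;17.1 2.8 9.8 0 0;17.1 2.8 9.8 0 0;17.2 3.3 15 0 0;17.2 3.4 16.8 0 0;17.2 3.5 17.8 0 0;17.2 3.5 18.2 0 0;17.2 3.5 18.2 0 0")

```text
time_s: 14.3
eef_pos: [459.8, 97.6, 17.0]
ee_rot: [0.008, 0.033, 0.998, -0.046]
force: [-0.3, -0.1, 0.4]
grip_width: -0.004
```

```bash
python3 plan.py "[(-212,-3.5,14.5),(-150,-2.5,14.5),(-104,-1,14.5)]"
```

```text
tool x yaw in tray 179.85713673902288 tool z [ 0.013 -0.093 -0.996] tcp tray [-222.    -4.3] 17.0
(-212, -3.5, 14.5) -> [-1.    0.11  0.26]
(-150, -2.5, 14.5) -> [-7.2   0.23  0.37]
(-104, -1, 14.5) -> [-11.8    0.4    0.44]
```

step_arm(plan="-0.6 0.1 0 0 0;-1.2 0.1 0.05 0 0;-2.2 0.13 0.1 0 0;-3.2 0.16 0.1 0 0;-4.2 0.18 0.1 0 0;-5.2 0.2 0.1 0 0;-6.2 0.22 0.15 0 0;-7.2 0.25 0.15 0 0;-8.2 0.27 0.15 0 0;-8.5 0.28 0.15 0 0")

```text
time_s: 15.3
eef_pos: [545.7, 94.8, 16.3]
ee_rot: [0.008, 0.033, 0.998, -0.046]
force: [-3.8, 0.3, 1.6]
grip_width: -0.004
```

```bash
python3 w.py 10 | head -1; python3 fitd.py 10 "[570,95]"; python3 plan.py "[(-104,-1,14.5)]"
```

```text
15.3 [545.67071926  94.76577179  16.30584915] [ 0.00795802  0.03255516  0.99837183 -0.04615756] [-3.78083594  0.29591829  1.60948148]
tool x yaw in tray 179.8789353237927 tool z [ 0.013 -0.093 -0.996] tcp tray [-136.8   -1.7] 16.4
(-104, -1, 14.5) -> [-3.28  0.1   0.25]fitd.py:17: RuntimeWarning: Mean of empty slice.
  best=min((least_squares(lambda v:dist(0,v),[*P.mean(0),a,0],loss='soft_l1') for a in np.arange(-3,3.1,.5)),key=lambda r:r.cost)
  ret = um.true_divide(
Traceback (most recent call last):
  File "fitd.py", line 17, in <module>
    best=min((least_squares(lambda v:dist(0,v),[*P.mean(0),a,0],loss='soft_l1') for a in np.arange(-3,3.1,.5)),key=lambda r:r.cost)
  File "fitd.py", line 17, in <genexpr>
    best=min((least_squares(lambda v:dist(0,v),[*P.mean(0),a,0],loss='soft_l1') for a in np.arange(-3,3.1,.5)),key=lambda r:r.cost)
              ~~~~~~~~~~~~~^^^^^^^^^^^^^^^^^^^^^^^^^^^^^^^^^^^^^^^^^^^^^^^^^^^^
ValueError: Initial guess is outside of provided bounds
```

View pics/w10.png

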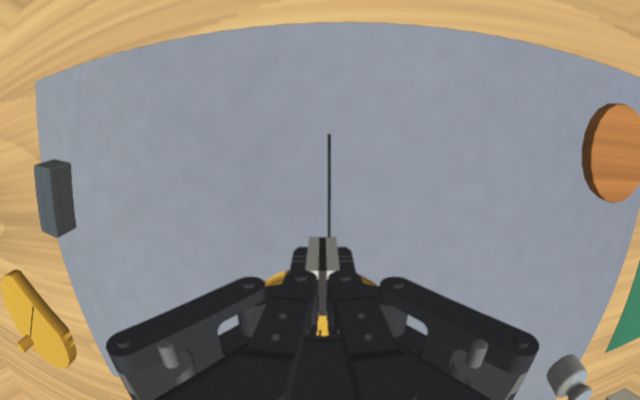

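step_arm(plan="1.5 0 0 0 0;2 0 -5 0 0;2 0 -10 0 0;2 0 -15 0 0;-3 0 -20 0 0;-8 0 -20 0 0;-11 0 -20 0 0;-11 0 -20 0 0;-11 0 -20 0 0")

```text
time_s: 16.35
eef_pos: [651.9, 106.3, 216.4]
ee_rot: [0.007, 0.033, 0.998, -0.046]
force: [0.4, 0.1, 0.7]
grip_width: -0.0
```

```bash
python3 w.py 11 | head -1; python3 fit.py 11 "[605,90]"; python3 plan.py "[(-146,-2,60),(-146,-2,14.5),(-146,1,14.5)]"
```

```text
16.35 [651.92215401 106.27724707 216.37675105] [ 0.00698681  0.03254939  0.99837742 -0.04619803] [0.40993562 0.06902032 0.66208117]
die c [607.2  88.8] yaw deg -5.7 grow -1.6 rms 0.31
stud [573.4  92.1] flat [645.1  85. ]
cam [582. 124. 357.]
bar x=0.0627*y+676.6 388 388
line y=-0.0659*x+132.9 161 161
bar mark [682.1  88. ] tray yaw deg bar -3.59 line -3.77
tray frame: die [-74.7  -3.9] flat [-36.8  -5.3] rel yaw -2.09
tool x yaw in tray 179.8988282940644 tool z [ 0.012 -0.093 -0.996] tcp tray [-31.9  16.6] 218.0
(-146, -2, 60) -> [11.7  -0.45 15.7 ]
(-146, -2, 14.5) -> [11.78 -0.03 20.23]
(-146, 1, 14.5) -> [11.78  0.27 20.2 ]
```

```bash
python3 plan.py "[(-109,26,100),(-109,26,28),(-109,12,28)]"
```

```text
tool x yaw in tray 179.8988282940644 tool z [ 0.012 -0.093 -0.996] tcp tray [-31.9  16.6] 218.0
(-109, 26, 100) -> [ 7.93  1.99 11.53]
(-109, 26, 28) -> [ 8.06  2.65 18.69]
(-109, 12, 28) -> [ 8.06  1.25 18.82]
```

step_arm(plan="7.9 2 11.5 0 0;7.9 2 11.5 0 0;7.9 2 11.5 0 0;8 2.4 16 0 0;8 2.65 17.8 0 0;8 2.65 18.4 0 0;8 2.65 18.4 0 0;8 2.2 18.5 0 0;8 1.7 18.5 0 0;8 1.3 18.5 0 0")

```text
time_s: 17.5
eef_pos: [575.5, 106.7, 31.7]
ee_rot: [0.008, 0.033, 0.998, -0.046]
force: [-0.1, -0.6, 0.5]
grip_width: -0.0
```

```bash
python3 w.py 12 | head -1;  python3 plan.py "[(-109,12,28),(-109,10,28)]"
```

```text
17.5 [575.48864384 106.70274934  31.65273521] [ 0.00832291  0.03264176  0.99836611 -0.04615581] [-0.09859667 -0.63324008  0.52379455]
tool x yaw in tray 179.83803040929817 tool z [ 0.013 -0.093 -0.996] tcp tray [-107.4   12.2] 31.1
(-109, 12, 28) -> [0.17 0.01 0.31]
(-109, 10, 28) -> [ 0.17 -0.19  0.33]
```

step_arm(plan="0.1 -0.1 0.2 0 0;0.1 -0.2 0.2 0 0")

```text
time_s: 17.85
eef_pos: [575.2, 106.2, 30.4]
ee_rot: [0.009, 0.033, 0.998, -0.045]
force: [0.8, 7.1, 9.1]
grip_width: -0.002
```

step_arm(plan="0 -0.1 0 0 0;0 -0.2 0 0 0")

```text
time_s: 18.05
eef_pos: [574.9, 104.4, 30.4]
ee_rot: [0.009, 0.032, 0.998, -0.045]
force: [1.2, 7.0, 8.1]
grip_width: -0.0
```

step_arm(plan="0 1 0 0 0;0 1 -5 0 0;0 1 -10 0 0;0 1 -15 0 0;-6 0 -19 0 0;-8 0 -19 0 0;-8 0 -19 0 0;-8 0 -19 0 0")

```text
time_s: 18.85
eef_pos: [651.2, 115.8, 218.4]
ee_rot: [0.007, 0.032, 0.998, -0.046]
force: [-0.3, -0.2, -0.2]
grip_width: 0.001
```

```bash
python3 w.py 13 | head -1; python3 fit.py 13 "[605,90]"; python3 plan.py "[(-146,-2,100),(-146,-5,60),(-146,-5,14.5)]"
```

```text
18.85 [651.16137024 115.84764035 218.3697671 ] [ 0.00658302  0.0324211   0.99838618 -0.04615804] [-0.26751414 -0.20545891 -0.22323777]
die c [607.2  87.6] yaw deg -4.2 grow -1.6 rms 0.31
stud [573.3  90.1] flat [645.1  84.9]
cam [582. 133. 359.]
bar x=0.0618*y+676.6 390 390
line y=-0.0647*x+132.1 162 162
bar mark [682.1  88. ] tray yaw deg bar -3.54 line -3.7
tray frame: die [-74.7  -5. ] flat [-36.7  -5.4] rel yaw -0.66
tool x yaw in tray 179.90634471714841 tool z [ 0.01  -0.093 -0.996] tcp tray [-33.1  26. ] 218.9
(-146, -2, 100) -> [11.48 -1.73 11.92]
(-146, -5, 60) -> [11.54 -1.66 15.93]
(-146, -5, 14.5) -> [11.62 -1.25 20.46]
```

step_arm(plan="11.5 -1.7 11.9 0 0;11.5 -1.7 11.9 0 0;11.5 -1.7 11.9 0 0;11.5 -1.7 14 0 0;11.6 -1.4 18 0 0;11.6 -1.3 19.6 0 0;11.6 -1.25 20.2 0 0;11.6 -1.25 20.2 0 0;11.6 -1.25 20.2 0 0")

```text
time_s: 19.9
eef_pos: [537.7, 92.2, 18.7]
ee_rot: [0.008, 0.032, 0.998, -0.046]
force: [0.5, 0.2, 0.6]
grip_width: 0.0
```

```bash
python3 plan.py "[(-120,-5,14.5),(-101,-6,14.5)]"
```

```text
tool x yaw in tray 179.89123619999305 tool z [ 0.014 -0.093 -0.996] tcp tray [-144.    -4.9] 18.7
(-120, -5, 14.5) -> [-2.39  0.03  0.47]
(-101, -6, 14.5) -> [-4.29 -0.06  0.51]
```

step_arm(plan="-0.5 0 0.15 0 0;-1 0 0.15 0 0;-1.6 0 0.15 0 0;-2.2 -0.02 0.15 0 0;-2.8 -0.04 0.15 0 0;-3.4 -0.06 0.15 0 0;-3.9 -0.08 0.15 0 0;-4.3 -0.1 0.15 0 0;-4.5 -0.1 0.15 0 0;-4.5 -0.1 0.15 0 0")

```text
time_s: 20.9
eef_pos: [582.1, 87.9, 16.8]
ee_rot: [0.007, 0.032, 0.998, -0.046]
force: [-3.5, -0.8, -0.2]
grip_width: 0.002
```

step_arm(plan="-0.1 0 0 0 0;-0.2 0 0 0 0;-0.2 0 0 0 0")

```text
time_s: 21.2
eef_pos: [582.3, 87.9, 16.6]
ee_rot: [0.005, 0.032, 0.998, -0.046]
force: [-12.3, -0.2, 5.1]
grip_width: 0.001
```

step_arm(plan="-0.1 0 0 0 0;-0.1 0 0 0 0")

```text
time_s: 21.4
eef_pos: [582.4, 87.9, 16.6]
ee_rot: [0.004, 0.032, 0.998, -0.046]
force: [-16.6, 0.6, 8.0]
grip_width: 0.003
```

step_arm(plan="1.5 0 0 0 0;2 0 -5 0 0;2 0 -10 0 0;2 0 -15 0 0;-3 0 -20 0 0;-6 -4 -20 0 0;-10 -4 -20 0 0;-10 -4 -20 0 0;-10 -4 -20 0 0")

```text
time_s: 22.3
eef_pos: [680.5, 59.8, 220.5]
ee_rot: [0.007, 0.033, 0.998, -0.046]
force: [0.2, 0.3, -0.3]
grip_width: -0.001
```

```bash
python3 w.py 14 | head -1; python3 fit.py 14 "[640,90]"; python3 plan.py "[(-40,-80,80),(-40,-80,18)]"
```

```text
22.3 [680.54103829  59.75500336 220.46304373] [ 0.00744952  0.03272531  0.99837023 -0.04615669] [ 0.16740834  0.31621132 -0.34676848]
die c [643.8  84.4] yaw deg -2.6 grow -1.6 rms 0.32
stud [609.8  85.9] flat [681.7  82.6]
cam [611.  77. 361.]
bar x=0.0635*y+676.8 238 238
line y=-0.0650*x+132.3 203 204
bar mark [682.3  87.9] tray yaw deg bar -3.64 line -3.72
tray frame: die [-38.3  -6. ] flat [-0.3 -5.3] rel yaw 1.01
tool x yaw in tray 179.91871470056384 tool z [ 0.013 -0.093 -0.996] tcp tray [ -0.8 -27.4] 222.2
(-40, -80, 80) -> [ 4.18 -3.94 14.57]
(-40, -80, 18) -> [ 4.29 -3.37 20.74]
```

View pics/w14.png

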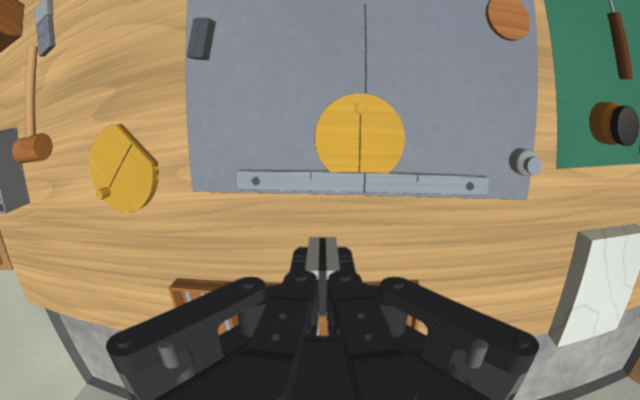

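```bash
python3 plan.py "[(-42,-74,80),(-42,-74,15)]"
```

```text
tool x yaw in tray 179.91871470056384 tool z [ 0.013 -0.093 -0.996] tcp tray [ -0.8 -27.4] 222.2
(-42, -74, 80) -> [ 4.38 -3.35 14.51]
(-42, -74, 15) -> [ 4.5  -2.75 20.98]
```

step_arm(plan="4.4 -3.4 14.5 0 0;4.4 -3.4 14.5 0 0;4.4 -3.4 14.5 0 0;4.4 -3.4 14.5 0 0;4.4 -3 18 0 0;4.4 -2.9 20 0 0;4.4 -2.8 20.8 0 0;4.4 -2.8 20.8 0 0;4.4 -2.8 20.8 0 0")

```text
time_s: 23.35
eef_pos: [637.8, 16.2, 18.5]
ee_rot: [0.009, 0.032, 0.998, -0.046]
force: [0.4, 1.0, 0.2]
grip_width: -0.003
```

```bash
python3 plan.py "[(-42,-62,15),(-42,-56.5,15)]"
```

```text
tool x yaw in tray 179.90192450777857 tool z [ 0.015 -0.093 -0.996] tcp tray [-39.4 -74.5] 18.5
(-42, -62, 15) -> [0.27 1.28 0.23]
(-42, -56.5, 15) -> [0.27 1.82 0.18]
```

step_arm(plan="0.1 0.5 0 0 0;0.1 0.9 0 0 0;0.1 1.2 0 0 0;0.1 1.4 0 0 0;0.1 1.6 0 0 0;0.1 1.75 0 0 0;0.1 1.75 0 0 0;0.1 1.75 0 0 0")

```text
time_s: 24.15
eef_pos: [637.6, 32.2, 16.4]
ee_rot: [0.009, 0.032, 0.998, -0.047]
force: [-1.9, -6.7, 8.3]
grip_width: -0.003
```

step_arm(plan="0 -2 0 0 0;0 -2.5 -5 0 0;0 -2.5 -10 0 0;0 -2 -15 0 0;-3 1 -20 0 0;-4 2 -20 0 0;-4 2 -20 0 0;-4 2 -20 0 0")

```text
time_s: 24.95
eef_pos: [675.2, 69.5, 212.0]
ee_rot: [0.007, 0.032, 0.998, -0.046]
force: [-0.1, 0.5, -0.3]
grip_width: 0.002
```

```bash
python3 w.py 15 | head -1; python3 fit.py 15 "[640,90]"
```

```text
24.95 [675.24899022  69.51604227 211.98222211] [ 0.00697489  0.03207355  0.9983927  -0.04620242] [-0.13052727  0.52746291 -0.34624784]
die c [643.8  87.8] yaw deg -3.5 grow -1.6 rms 0.33
stud [609.8  89.8] flat [681.7  85.5]
cam [606.  87. 353.]
bar x=0.0624*y+676.7 253 253
line y=-0.0652*x+132.4 202 202
bar mark [682.2  88. ] tray yaw deg bar -3.57 line -3.73
tray frame: die [-38.3  -2.6] flat [-0.3 -2.5] rel yaw 0.1
```

```bash
python3 plan.py "[(-42,-70,80),(-42,-70,15)]"
```

```text
tool x yaw in tray 179.83452612525028 tool z [ 0.01  -0.093 -0.996] tcp tray [ -5.6 -19.9] 211.9
(-42, -70, 80) -> [ 3.84 -3.8  13.53]
(-42, -70, 15) -> [ 3.95 -3.2  20.  ]
```

step_arm(plan="3.9 -3.8 13.5 0 0;3.9 -3.8 13.5 0 0;3.9 -3.8 13.5 0 0;3.9 -3.8 13.5 0 0;3.9 -3.4 17.5 0 0;3.9 -3.2 19.3 0 0;3.9 -3.2 19.9 0 0;3.9 -3.2 19.9 0 0;3.9 -3.2 19.9 0 0")

```text
time_s: 26.0
eef_pos: [638.1, 21.4, 18.7]
ee_rot: [0.009, 0.032, 0.998, -0.046]
force: [-0.2, -0.0, 0.3]
grip_width: -0.001
```

```bash
python3 plan.py "[(-42,-56,15.5)]"
```

```text
tool x yaw in tray 179.87670848315733 tool z [ 0.015 -0.093 -0.996] tcp tray [-39.4 -69.3] 18.7
(-42, -56, 15.5) -> [0.27 1.35 0.19]
```

step_arm(plan="0.1 0.5 0 0 0;0.1 0.8 0 0 0;0.1 1 0 0 0;0.1 1.2 0 0 0;0.1 1.35 0 0 0;0.1 1.48 0 0 0;0.1 1.48 0 0 0;0.1 1.48 0 0 0")

```text
time_s: 26.8
eef_pos: [637.3, 35.1, 16.5]
ee_rot: [0.008, 0.032, 0.998, -0.047]
force: [-1.9, -5.5, 5.6]
grip_width: -0.005
```

step_arm(plan="0 -2 0 0 0;0 -2.5 -5 0 0;0 -2.5 -10 0 0;0 -2 -15 0 0;-3 1 -20 0 0;-4 2 -20 0 0;-4 2 -20 0 0;-4 2 -20 0 0")

```text
time_s: 27.6
eef_pos: [675.4, 72.3, 212.5]
ee_rot: [0.007, 0.032, 0.998, -0.046]
force: [-0.4, -1.2, -0.6]
grip_width: 0.002
```

```bash
python3 w.py 16 | head -1; python3 fit.py 16 "[640,90]"; python3 -c "
import cv2
p=cv2.imread('pics/w16.png')[60:220,230:470]; cv2.imwrite('pics/c16.png',cv2.resize(p,None,fx=3.3,fy=3.3,interpolation=cv2.INTER_CUBIC))"
```

```text
27.6 [675.42920928  72.26512254 212.53048759] [ 0.00686582  0.03212514  0.99839213 -0.0461952 ] [-0.43992046 -1.16775841 -0.59712332]
die c [643.9  90.7] yaw deg -3.7 grow -1.6 rms 0.32
stud [609.9  92.9] flat [681.8  88.2]
cam [606.  90. 353.]
bar x=0.0618*y+676.7 259 259
line y=-0.0628*x+131.2 202 202
bar mark [682.2  88.3] tray yaw deg bar -3.53 line -3.6
tray frame: die [-38.4   0. ] flat [-0.4 -0.1] rel yaw -0.21
```

View pics/c16.png

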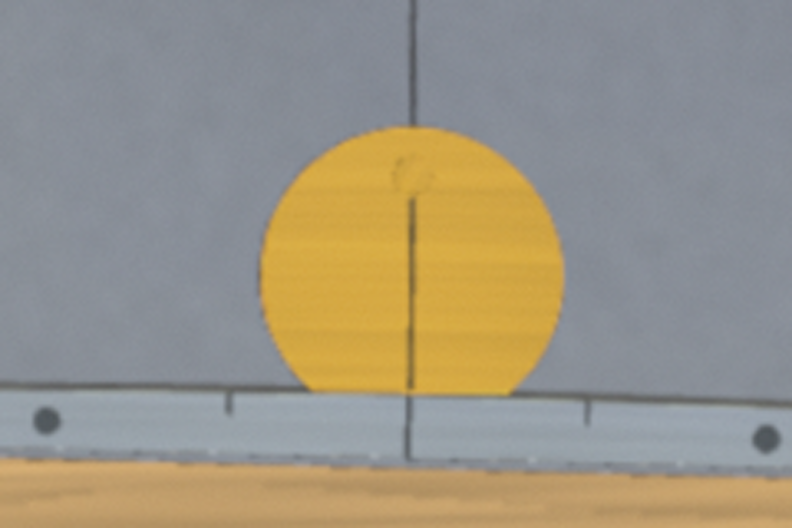

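The die's line now runs straight from the bed line (412,100) to the bar's centre mark (408,400). The flat is flush and the arm is clear, so I'm handing in.

```bash
python3 -c "
from h import *
print(workorder.finish_job())"
```

```text
the job is handed in; nothing more can be done
None
```

The middle-sized die is set against the stop bar and centred, and I handed the job in at about 28 s of the 72 s allowed. No verdict was reported.

I turned the die by its stud with the shut fingertip, then slid it sideways and up to the bar by its rim. Two nudges along the bar centred it.

**Last wrist-camera check:**

| Check | Measured | Limit |
|---|---|---|
| Middle of the flat from the bar face | 0.4 mm | 2.5 mm |
| Die angle to the tray | -0.2° (about 0.004 rad) | 0.045 rad |
| Die centre off the centre line | about 0.0 mm | 4 mm |

The calibration is only good to about 2 mm. In the picture the die's line joins the bed line and the bar's centre mark, which agrees with the numbers. The arm stood clear at about 200 mm height.

**What went wrong or disagreed:**
- **Joint limit:** While turning the stud, joint 6 ran into its range limit. That stopped the turn short and left the tool tilted about 5° for the rest of the job. I finished the turn with another face of the fingertip.
- **Bad fits:** A few fits failed or were wrong while the gripper hid part of the die, so I repeated those from a clear view.
- **Bystanders:** I did not measure their positions at the end. They look unmoved in the later wrist pictures, and the fingers were never planned near them.

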